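Set the rivet of a bag bracket in the riveting jig

ROBOT

A 6-joint arm with a two-finger parallel gripper is mounted at the origin on the work surface. World frame = base frame: x ahead of the robot, y to its left, z up, the work surface at z = 0. Lengths are in m, angles in rad, forces in N, time in s.
With the tool pointing down it reaches from about 0.275 to 0.975 m from the base axis. Payload 8.4 kg.
Tool frame: the origin (TCP) lies midway between the tips of the shut fingers; the grasp point (between the pads) lies 19 mm behind it; z points along the fingers, y is the line along which they close (so a half turn about z gives the same grasp; the last joint's range is limited). The gripper opens to 92 mm and grips with 3 to 60 N. Pads are 20 mm wide; open, the fingers measure 128 mm over their backs; the gripper's body (75 mm by 189 mm) begins 69 mm behind the grasp point.
Start: joints at [1.125, 0.353, 1.633, -0, 1.155, -0.002], TCP at [0.268, 0.564, 0.215] pointing down, gripper open.
Joint ranges: [-2.63, 2.63], [-0.92, 2.1], [0.06, 2.66], [-1.3, 4.44], [0, 2.69], [-3.02, 3.02]. Speed limits (rad/s): [2.22, 2.22, 2.79, 3.14, 3.14, 3.14].

INTERFACE

Orientations are given as a 3x3 rotation matrix whose columns are the frame's x, y, z axes.
In Python, from cell import r gives the robot as it stands.
- The arm moves only by the tool step_arm, never from a script. Its argument "moves" is a list of rows, each an object with "gripper": the opening, from 0 (shut) to 1 (fully open); "delta_pos": the shift along the world's x, y, z in fractions of the full range, 1 being 0.4 m, a list of three; "roll": the turn about the world's z in normalised numbers (1 is 90 degrees). In form: [{"gripper": gripper, "delta_pos": [tx, ty, tz], "roll": roll}, ...]. A call has exactly 8 rows; each row is the pose to reach, as a shift and turn from the pose commanded when the call began; what a row does not reach only later rows make up. A row lasts 1/8 s, in which the tool goes at most 62.5 mm and 10.7 degrees, less where a joint would pass 70% of its speed; a pose out of reach is approached as far as the arm can. Shift and turn numbers lie between -1 and 1, and a call with a number outside is refused. A call with a gripper value outside its range is refused whole. The fingers move at their own pace and stop on an object; the grip force is fixed at half the most. Time passes only in rows, so rows that repeat a pose let the fingers close, or fill a call up. It gives the time, the measured TCP pose, the force, the opening and the grip force at its end, in the units of the state.
- r.state(): the state, without advancing time (a new reading comes with each control period).
- r.snapshot(name): name is "scene" or "top" or "wrist"; returns the picture (420x560x3 uint8, blue, green, red); there is no depth.
- r.calibration(name): a dict with "fx", "fy", "cx", "cy" (pixels), "position" and "attitude" of the camera in the world. Camera axes: x right, y up, looking along -z (the intrinsics and any distortion apply to the point x, -y, -z); pixel columns grow to the right and rows downward; lengths in m; the calibration is good to about 2 mm. A picture is of the moment at which its call begins: read the wrist's pose just before it. calibration takes no time and is no camera call; for the wrist camera it gives the pose at the moment of the call.
- r.job_done(): hands the job in; it is judged then, once.
The state is a dict: "clock": time; "joint_pos": joint angles; "joint_velocities": joint speeds; "effort": joint torques, N m; "tcp_pos": TCP position; "orientation": TCP orientation; "force": force on the tool from outside, world axes, zero at the start; "wrist_torque": the same for the moment, N m; "grip_width": finger opening in m; "finger_force": force on a finger pad.
Only numpy, scipy, OpenCV 4.12 (cv2) and the standard library are available. Lean on these libraries where they do the work, as an engineer would, in place of code of your own. Each camera call takes 0.05 s, during which the arm holds its last target. There are 200 camera calls.

TASK

Set the rivet of the bracket that lies in the bench jig: push the clamp's long handle down until the clamp snaps over and locks onto the bracket, then push the crank clockwise until it clicks over, one click and no farther, and with that done press the clamp's short release tab so that the clamp springs open. Leave the bracket lying in its nest and the two loose dies standing where they are.

Things in the scene. Friction and masses are not known exactly. Their poses are not given: they have to be found in the camera images.
- jig: Riveting jig bolted to the bench: steel base plate 200 (x) by 330 (y) by 16 mm, origin under its centre, z up, yaw within 0.5 rad of 0. In its frame: bracket nest at the middle; round grey cam drum with the crank at x +14, y +100; grey clamp post (40 by 30 mm, top z 92 mm) at x -14, y -72, with an arm over the nest to the hold-down plunger at x -14, y 0 (its top and the shaft over it below z 96).
- crank (a joint): Crank angle, rad, growing clockwise from above; 0: arm along the jig's -x, in a notch. A cam lobe resists with up to 0.4 N m (6 N at the post) near 0.25; its top is at 0.6: short of it the crank springs back to 0, past it it snaps on to the next notch at 1.2 (the click), having driven a ram along -y onto the rivet and back. Beyond 1.2 it stiffens; past 1.5 the cam is strained.
- crank_axis (a point): On the crank's vertical axis, at mid height of its flat arm (66 mm above the table; the arm is 8 mm thick and 16 mm wide, its top at 72 mm).
- crank_post (a point): Centre of the top of the crank's upright black round post, 16 mm diameter, standing 32 mm above the arm at 70 mm from the crank's axis (post top 104 mm above the table). Push the post sideways.
- clamp (a joint): Angle of the clamp's rocker, rad: 0 open, 0.6 locked (0.56 to 0.62 with the bracket in), growing as the long handle goes down. Bistable: over centre at 0.3 rad, on either side of which it snaps on by itself. Going over takes about 7 N at the handle ball, about 13 N at the tab's end.
- clamp_pivot (a point): On the rocker's horizontal pivot axis (along the jig's y), in the plane of handle and tab, 85 mm above the table. The steel shaft there is 12 mm in diameter, its collar 22 mm.
- clamp_ball (a point): Centre of the black ball, 22 mm diameter, at the end of the clamp's long handle: a 10 mm rod, 90 mm long from the pivot to the ball, towards the jig's -x, rising 40 degrees above level when open and 5.6 degrees when locked. Push it down to close.
- clamp_tab (a point): Middle of the end of the clamp's short release tab: a flat steel paddle 18 mm wide and 5 mm thick reaching 45 mm from the pivot towards the jig's +x, rising 5 degrees when open and about 39 degrees when locked. Press it down to release.
- pad: Sprung black rubber foot of the hold-down plunger, 16 mm diameter, origin at the middle of its underside; about 8 mm above the bracket's plate when open, presses on the plate with about 7 N when locked.
- bracket: Loose steel strap bracket, 90 g: plate 56 (x) by 40 (y) by 5 mm, origin under the plate's middle; two 24 mm high ears with a crosswise brass rivet, and a brass loop. It starts in the nest, and stays there.
- nest (a point): Middle of the nest's floor, where the bracket's origin lies.
- die_a: Loose steel setting die standing on the base plate, 26 mm diameter, 34 mm high, origin under its middle. A bystander.
- die_b: Loose steel setting die standing on the base plate, 22 mm diameter, 26 mm high, origin under its middle. A bystander.
There are look-alikes about, which are no part of the job. Several things have the shape of the bracket; the one meant has the colours described above.

How it is judged:
On the way, in this order (a step that is already met when the one before it is completed fails the run):
1. the clamp is locked and its foot presses on the bracket (value of joint clamp above 0.48 rad and contact force between pad and bracket above 2 N), for 0.2 s.
2. the crank has clicked into its next notch while the clamp is locked (value of joint crank above 1 rad and value of joint clamp above 0.48 rad), for 0.2 s.
At the end, for the whole second after the job is handed in: The clamp is open again (below 0.12 rad) with its foot off the bracket, the crank rests one click on (1.0 to 1.4 rad), and the bracket lies at rest and flat in its nest (origin within 8 mm of the nest's middle, at most 4 mm above its floor, tilted less than 0.1 rad) (value of joint clamp below 0.12 rad and value of joint crank between 1 and 1.4 rad and contact force between pad and bracket below 0.3 N and horizontal distance between bracket and nest below 0.008 m and z of bracket in the frame of nest below 0.004 m and angle between bracket's own z axis and vertical below 0.1 rad and linear speed of bracket below 0.02 m/s); the robot touches nothing.
It fails at once if the crank is forced on past its click (beyond 1.5 rad) (value of joint crank above 1.5 rad).
It fails at once if a loose die is knocked more than 20 mm away or over (distance of any of die_a, die_b from where it was at the start of the episode above 0.02 m or angle between any of die_a, die_b's own z axis and vertical above 0.5 rad).
It also fails if it takes over 48 s, if anything falls off the work surface, if the arm or the gripper's body presses on something with over 40 N, if the wrist force passes 120 N, or if a joint passes its speed limit or range.

## Working session

There is one attempt and no reset: what is moved stays moved. The work goes in short steps, Python scripts to look and compute and a tool call to move; the robot and the scene stay as the last step left them, time stands still between calls to the robot, and variables do not carry over. Pictures are saved under pics/ and viewed, at most 10 in all, crops included, and the job is handed in when it is done.

Besides the shell and the picture viewer there is one more tool, called after ">>>" as name(argument=value, ...), one argument or row to a line, values as JSON. step_arm: Moves the arm, as the interface text tells. Its arguments: {"type":"object","properties":{"moves":{"type":"array","items":{"type":"object","properties":{"gripper":{"type":"number"},"delta_pos":{"type":"array","items":{"type":"number"}},"roll":{"type":"number"}}}}},"required":["moves"]}

```bash
mkdir -p pics; cat > h.py <<'E'
import numpy as np, cv2
from cell import r
def ray(c,u,v):
    d=np.array([(u-c['cx'])/c['fx'],-(v-c['cy'])/c['fy'],-1.0])
    A=np.array(c['attitude']); return np.array(c['position']),A@d
def onz(c,u,v,z):
    p,d=ray(c,u,v); return p+d*(z-p[2])/d[2]
def tri(obs):
    M=np.zeros((3,3));b=np.zeros(3)
    for c,u,v in obs:
        p,d=ray(c,u,v); d=d/np.linalg.norm(d);P=np.eye(3)-np.outer(d,d);M+=P;b+=P@p
    x=np.linalg.solve(M,b)
    return x,[np.linalg.norm((np.eye(3)-np.outer(d,d)/(d@d))@(x-p)) for p,d in (ray(*o) for o in obs)]
E
python3 - <<'E'
from h import *
for n in("scene","top"):
    c=r.calibration(n);print(n,c)
    cv2.imwrite(f'pics/{n}0.png',cv2.resize(r.snapshot(n),(800,600),interpolation=cv2.INTER_CUBIC))
s=r.state();print(s['clock'],s['tcp_pos'],np.round(s['orientation'],3),s['force'])
E
```

```text
scene {'fx': 384.54246413211456, 'fy': 384.54246413211456, 'cx': 272.7328445757471, 'cy': 199.21407137545378, 'position': array([ 0.9259772 , -0.34701901,  0.50420641]), 'attitude': array([[ 0.72451348, -0.42743438,  0.5407218 ],
       [ 0.68925473,  0.45253874, -0.56580616],
       [-0.00285256,  0.78262925,  0.62248159]])}
top {'fx': 395.0622870934965, 'fy': 395.0622870934965, 'cx': 277.119555387743, 'cy': 212.67522368681776, 'position': array([0.45039761, 0.03379051, 0.87825926]), 'attitude': array([[-0.00553864,  0.98470192, -0.17415926],
       [-0.99994449, -0.00389275,  0.00979068],
       [ 0.00896294,  0.17420382,  0.98466882]])}
0.1 [0.26817496 0.56404421 0.21394268] [[-0.903  0.429 -0.001]
 [ 0.429  0.903 -0.001]
 [ 0.    -0.001 -1.   ]] [-1.23955326 -0.36547354 -0.15937049]
```

View pics/scene0.png

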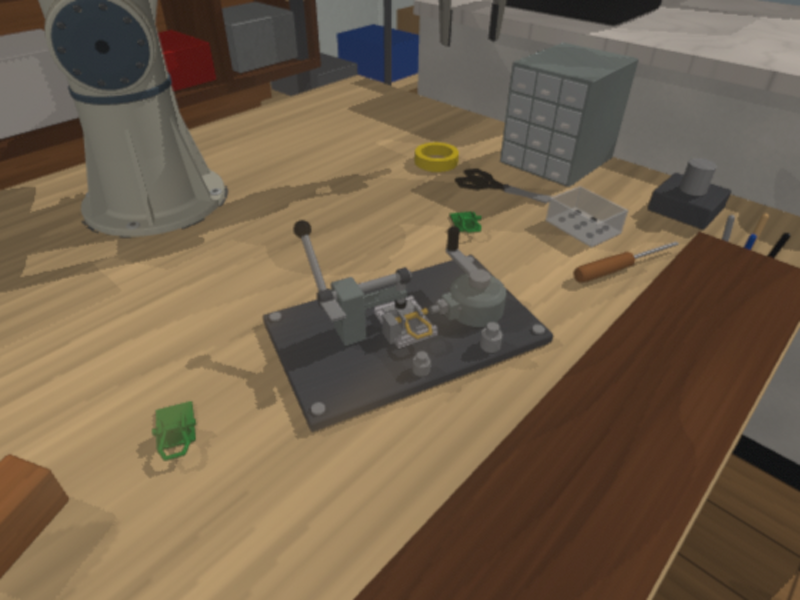

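View pics/top0.png

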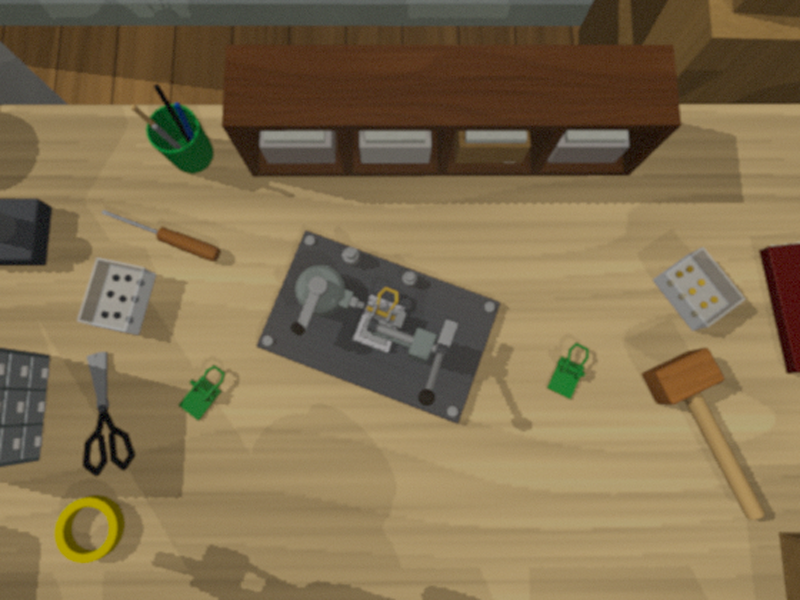

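The scene view shows the ball at about (303,229) and the post top at (453,230). In the top view the ball is at (427,397), the post at (298,327), and the plate bolts are at (310,240), (489,307), (452,411) and (267,340), all in 800x600 pixels. Next I triangulate.

```bash
python3 - <<'E'
from h import *
cs,ct=r.calibration("scene"),r.calibration("top")
S,T=r.snapshot("scene"),r.snapshot("top")
k=1.4286
def dark(I,u,v,w=14,th=60):
    u,v=int(u/k),int(v/k); p=I[v-w:v+w,u-w:u+w].max(2)
    n,l,st,ce=cv2.connectedComponentsWithStats((p<th).astype(np.uint8))
    return [(round(ce[i][0]+u-w,1),round(ce[i][1]+v-w,1),st[i].tolist()) for i in range(1,n) if st[i][4]>8]
print('ball S',dark(S,303,229,th=50),'T',dark(T,427,397,th=35))
print('post S',dark(S,453,237,th=50),'T',dark(T,298,327,th=35))
def bright(u,v,w=7):
    u,v=int(u/k),int(v/k); p=T[v-w:v+w,u-w:u+w].max(2)
    m=((p>100)).astype(np.uint8); n,l,st,ce=cv2.connectedComponentsWithStats(m)
    j=min(range(1,n),key=lambda i:np.hypot(*(ce[i]-w)))
    return ce[j]+[u-w,v-w],st[j]
P=[]
for q in[(310,240),(489,307),(452,411),(267,340)]:
    c,st=bright(*q); x=onz(ct,*c,0.019);P.append(x);print(c,st,x.round(4))
P=np.array(P);c=P.mean(0);ex=(P[0]+P[1]-P[2]-P[3]);ey=P[0]+P[3]-P[1]-P[2]
print(c,np.arctan2(ex[1],ex[0]),np.arctan2(-ey[0],ey[1]),[np.linalg.norm(P[i]-P[i-1]) for i in range(4)])
for n,I,(u,v) in(("Sball",S,(303,229)),("Spost",S,(453,240)),("Tball",T,(427,397)),("Tpost",T,(298,327)),("Ttab",T,(448,330))):
    u,v=int(u/k),int(v/k);
    cv2.imwrite(f'pics/c_{n}.png',cv2.resize(I[v-20:v+20,u-20:u+20],(260,260),interpolation=0))
cv2.imwrite('pics/crops.png',np.hstack([cv2.resize(cv2.imread(f'pics/c_{n}.png'),(160,160),interpolation=0) for n in("Sball","Spost","Tball","Tpost","Ttab")]))
E
```

```text
ball S [(np.float64(208.5), np.float64(158.2), [9, 10, 5, 6, 11])] T []
post S [(np.float64(316.9), np.float64(166.7), [11, 8, 7, 16, 88])] T []
[216.13513514 167.7027027 ] [ 4  5  7  7 37] [0.7057 0.162  0.019 ]
[342.07142857 214.19047619] [ 4  4  7  7 42] [ 0.5984 -0.1183  0.019 ]
[316.26086957 287.63043478] [ 4  4  8  8 46] [ 0.4392 -0.0576  0.019 ]
[186.75609756 238.        ] [ 5  5  7  7 41] [0.5471 0.2225 0.019 ]
[0.57261456 0.05214424 0.019     ] -0.36464564057546184 -0.36663911717493963 [np.float64(0.16979106842085748), np.float64(0.30012890856941976), np.float64(0.17037589535891556), np.float64(0.3001514624560095)]
```

View pics/crops.png

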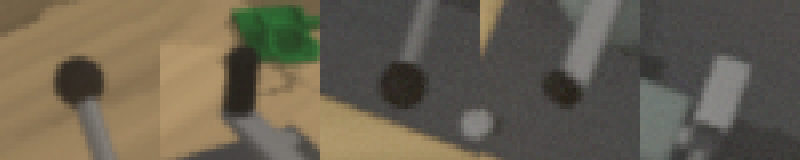

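```bash
cat >> h.py <<'E'
J0=np.array([.5726,.0521]);th=-.3656
R2=np.array([[np.cos(th),-np.sin(th)],[np.sin(th),np.cos(th)]])
def W(x,y,z=0): return np.r_[J0+R2@[x,y],z]
def Jf(p): return np.r_[R2.T@(np.array(p[:2])-J0),p[2]]
def proj(c,p):
    q=np.array(c['attitude']).T@(np.array(p)-c['position']); return c['cx']-c['fx']*q[0]/q[2],c['cy']+c['fy']*q[1]/q[2]
E
python3 - <<'E'
from h import *
cs,ct=r.calibration("scene"),r.calibration("top")
for n,s,t in(("ball",(211.7,159.9),(299,278.2)),("post",(317.7,160),(208.5,229.6))):
    x,e=tri([(cs,*s),(ct,*t)]);print(n,x.round(4),Jf(x).round(4),np.round(e,4))
x=onz(ct,316,225,.089);print('tab',x,Jf(x))
ax=W(.014,.1,.066);print('axis',ax,'post pred',W(-.056,.1,.104))
print("tab axis y range; post at jig",W(-.014,-.072))
for d in (0,.6,1.2): print(d,W(.014-.07*np.cos(d),.1+.07*np.sin(d)))
E
```

```text
ball [ 0.4586 -0.0123  0.1425] [-0.0834 -0.1009  0.1425] [0.001 0.001]
post [0.5556 0.1632 0.1027] [-0.0556  0.0977  0.1027] [0.0019 0.0019]
tab [ 0.56440719 -0.05244191  0.089     ] [ 0.02972341 -0.10056168  0.089     ]
axis [0.6214257  0.14048581 0.066     ] post pred [0.55605204 0.16551149 0.104     ]
tab axis y range; post at jig [ 0.53378457 -0.01013634  0.        ]
0 [0.55605204 0.16551149 0.        ]
0.6 [0.58160105 0.19805314 0.        ]
1.2 [0.62106196 0.21048486 0.        ]
```

Careful with the scale: shifts go in shares of 0.4 m and turns go in shares of 90 degrees. That gives: -0.38 m / 0.4 = -0.95, -0.19 m / 0.4 = -0.475, 0.078 rad / 1.5708 = 0.0497.

>>> step_arm(
  moves=[
    {"gripper": 0, "delta_pos": [0.0375, -0.1, 0.05], "roll": 0.0127},
    {"gripper": 0, "delta_pos": [0.085, -0.225, 0.05], "roll": 0.0255},
    {"gripper": 0, "delta_pos": [0.13, -0.35, 0.05], "roll": 0.0382},
    {"gripper": 0, "delta_pos": [0.175, -0.475, 0.05], "roll": 0.0497},
    {"gripper": 0, "delta_pos": [0.22, -0.6, 0.05], "roll": 0.0497},
    {"gripper": 0, "delta_pos": [0.2625, -0.725, 0.05], "roll": 0.0497},
    {"gripper": 0, "delta_pos": [0.3, -0.85, 0.05], "roll": 0.0497},
    {"gripper": 0, "delta_pos": [0.325, -0.95, 0.05], "roll": 0.0497},
  ],
)

```text
clock: 1.2
tcp_pos: [0.3986, 0.1826, 0.2347]
orientation: [[-0.934, 0.358, 0.0], [0.358, 0.934, -0.0], [-0.0, 0.0, -1.0]]
force: [0.0, 0.7, 0.2]
grip_width: 0.0142
finger_force: 0.0
```

In the tool's units: -0.194 m / 0.4 = -0.485, -0.185 m / 0.4 = -0.4625.

>>> step_arm(
  moves=[
    {"gripper": 0, "delta_pos": [0.03, -0.1, 0], "roll": 0},
    {"gripper": 0, "delta_pos": [0.06, -0.2, 0], "roll": 0},
    {"gripper": 0, "delta_pos": [0.09, -0.3, 0], "roll": 0},
    {"gripper": 0, "delta_pos": [0.115, -0.4, 0], "roll": 0},
    {"gripper": 0, "delta_pos": [0.13, -0.4625, 0], "roll": 0},
    {"gripper": 0, "delta_pos": [0.14, -0.485, -0.05], "roll": 0},
    {"gripper": 0, "delta_pos": [0.14, -0.485, -0.125], "roll": 0},
    {"gripper": 0, "delta_pos": [0.14, -0.485, -0.15], "roll": 0},
  ],
)

```text
clock: 2.2
tcp_pos: [0.4532, -0.0097, 0.1732]
orientation: [[-0.934, 0.358, -0.003], [0.358, 0.934, 0.0], [0.002, -0.001, -1.0]]
force: [-0.3, 0.7, 0.4]
grip_width: 0.0005
finger_force: 0.0
```

```bash
python3 - <<'E'
from h import *
s=r.state();print(s['clock'],s['tcp_pos'],Jf(s['tcp_pos']),np.round(s['orientation'],3),s['force'],s['grip_width'])
a=r.snapshot("scene")[100:310,130:410];b=r.snapshot("wrist")
cv2.imwrite('pics/a.png',np.hstack([cv2.resize(a,(400,300)),cv2.resize(b,(400,300))]))
E
```

```text
2.2 [ 0.45324343 -0.00967165  0.17319231] [-0.08938426 -0.10036025  0.17319231] [[-0.934  0.358 -0.003]
 [ 0.358  0.934  0.   ]
 [ 0.002 -0.001 -1.   ]] [-0.29405268  0.7188649   0.44475417] 0.0005327741678829506
```

View pics/a.png

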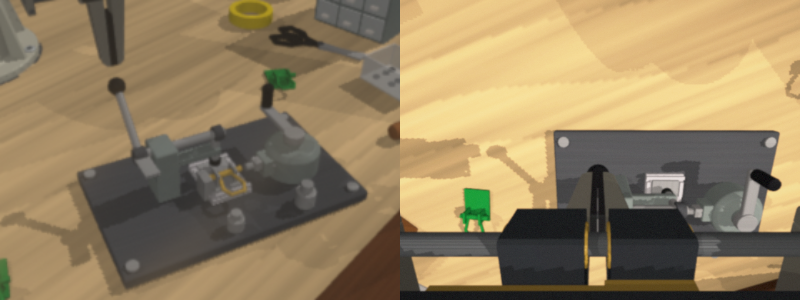

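The shut fingertips stand just above the black ball, at (110,60) against (117,87) in the crop. I'll press down.

In the tool's units: -0.064 m / 0.4 = -0.16, -0.012 m / 0.4 = -0.03.

>>> step_arm(
  moves=[
    {"gripper": 0, "delta_pos": [0, 0, -0.03], "roll": 0},
    {"gripper": 0, "delta_pos": [-0.0025, 0, -0.05], "roll": 0},
    {"gripper": 0, "delta_pos": [-0.0075, 0.0025, -0.07], "roll": 0},
    {"gripper": 0, "delta_pos": [-0.0125, 0.005, -0.09], "roll": 0},
    {"gripper": 0, "delta_pos": [-0.0175, 0.0075, -0.11], "roll": 0},
    {"gripper": 0, "delta_pos": [-0.0225, 0.0075, -0.13], "roll": 0},
    {"gripper": 0, "delta_pos": [-0.025, 0.01, -0.15], "roll": 0},
    {"gripper": 0, "delta_pos": [-0.0275, 0.01, -0.16], "roll": 0},
  ],
)

```text
clock: 3.3
tcp_pos: [0.4432, -0.0055, 0.11]
orientation: [[-0.934, 0.358, -0.0], [0.358, 0.934, 0.0], [0.0, -0.0, -1.0]]
force: [-0.1, -0.1, -0.4]
grip_width: 0.0006
finger_force: 0.0
```

In the tool's units: 0.06 m / 0.4 = 0.15, 0.05 m / 0.4 = 0.125.

>>> step_arm(
  moves=[
    {"gripper": 0, "delta_pos": [0, 0, -0.005], "roll": 0},
    {"gripper": 0, "delta_pos": [0, 0, -0.0075], "roll": 0},
    {"gripper": 0, "delta_pos": [0, 0, 0.025], "roll": 0},
    {"gripper": 0, "delta_pos": [0, 0, 0.075], "roll": 0},
    {"gripper": 0, "delta_pos": [0, 0, 0.125], "roll": 0},
    {"gripper": 0, "delta_pos": [0, 0, 0.15], "roll": 0},
    {"gripper": 0, "delta_pos": [0, 0, 0.15], "roll": 0},
    {"gripper": 0, "delta_pos": [0, 0, 0.15], "roll": 0},
  ],
)

```text
clock: 4.3
tcp_pos: [0.443, -0.0056, 0.1702]
orientation: [[-0.934, 0.358, -0.001], [0.358, 0.934, 0.0], [0.001, -0.0, -1.0]]
force: [0.9, -0.3, 0.1]
grip_width: 0.0005
finger_force: 0.0
```

```bash
python3 - <<'E'
from h import *
s=r.state();print(s['clock'],s['tcp_pos'],Jf(s['tcp_pos']),s['force'])
a=r.snapshot("scene")[100:310,130:410];b=r.snapshot("top")[150:310,160:373]
cv2.imwrite('pics/b.png',np.hstack([cv2.resize(a,(400,300)),cv2.resize(b,(400,300))]))
p=s['tcp_pos'];print((W(-.056,.062,.14)-p).round(4), (R2@[.012,.058]).round(4))
E
```

```text
4.3 [ 0.44300352 -0.00555498  0.17018527] [-0.10041916 -0.10017653  0.17018527] [ 0.87486819 -0.29470264  0.07244751]
[ 0.0995  0.1356 -0.0302] [0.0319 0.0499]
```

View pics/b.png

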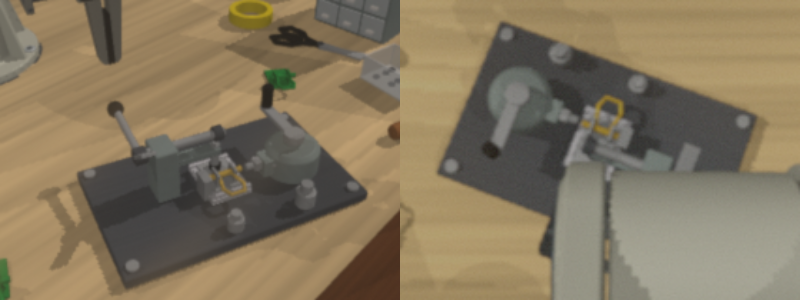

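```bash
python3 - <<'E'
from h import *
c=r.calibration("scene")
for a in(40,22.8,10,5.6):
    t=np.radians(a);u,v=proj(c,W(-.0145-.09*np.cos(t),-.101,.085+.09*np.sin(t)));print(a,(u-130)*1.4286,(v-100)*1.4286)
E
```

```text
40 115.80265069130454 85.3915761384175
22.8 114.14692340663908 95.40364196696915
10 114.32566347653757 105.6841147678836
5.6 114.64899615591284 109.66068196663512
```

The ball is at (115,108), which matches the locked prediction of (114.6,109.7), so the clamp is locked. I'll go to the crank's -y side and descend.

In the tool's units: 0.135 m / 0.4 = 0.3375, -0.01 m / 0.4 = -0.025.

>>> step_arm(
  moves=[
    {"gripper": 0, "delta_pos": [0.0625, 0.085, 0], "roll": 0},
    {"gripper": 0, "delta_pos": [0.125, 0.17, 0], "roll": 0},
    {"gripper": 0, "delta_pos": [0.1875, 0.255, 0], "roll": 0},
    {"gripper": 0, "delta_pos": [0.25, 0.3375, 0], "roll": 0},
    {"gripper": 0, "delta_pos": [0.25, 0.3375, -0.025], "roll": 0},
    {"gripper": 0, "delta_pos": [0.25, 0.3375, -0.1125], "roll": 0},
    {"gripper": 0, "delta_pos": [0.25, 0.3375, -0.1875], "roll": 0},
    {"gripper": 0, "delta_pos": [0.25, 0.3375, -0.22], "roll": 0},
  ],
)

```text
clock: 5.4
tcp_pos: [0.5412, 0.1284, 0.0803]
orientation: [[-0.934, 0.358, -0.004], [0.358, 0.934, -0.001], [0.003, -0.002, -1.0]]
force: [-0.2, -0.3, -0.9]
grip_width: 0.0002
finger_force: 0.0
```

```bash
python3 - <<'E'
from h import *
s=r.state();print(s['clock'],s['tcp_pos'],Jf(s['tcp_pos']),s['force'])
p=s['tcp_pos'];
for q in((-.055,.074),(-.053,.09),(-.046,.105),(-.042,.117)):print((W(*q,.082)-p).round(4))
E
```

```text
5.4 [0.54120376 0.12836241 0.08033055] [-0.0565858   0.05999772  0.08033055] [-0.19926426 -0.34296877 -0.94054275]
[0.0065 0.0125 0.0017]
[0.0141 0.0267 0.0017]
[0.026  0.0382 0.0017]
[0.034  0.048  0.0017]
```

In the tool's units: 0.041 m / 0.4 = 0.1025, 0.026 m / 0.4 = 0.065.

>>> step_arm(
  moves=[
    {"gripper": 0, "delta_pos": [0.015, 0.0275, 0], "roll": 0},
    {"gripper": 0, "delta_pos": [0.025, 0.045, 0], "roll": 0},
    {"gripper": 0, "delta_pos": [0.0325, 0.0575, 0], "roll": 0},
    {"gripper": 0, "delta_pos": [0.04, 0.07, 0], "roll": 0},
    {"gripper": 0, "delta_pos": [0.0475, 0.08, 0], "roll": 0},
    {"gripper": 0, "delta_pos": [0.0575, 0.09, 0], "roll": 0},
    {"gripper": 0, "delta_pos": [0.065, 0.0975, 0], "roll": 0},
    {"gripper": 0, "delta_pos": [0.07, 0.1025, 0], "roll": 0},
  ],
)

```text
clock: 6.4
tcp_pos: [0.5709, 0.1706, 0.083]
orientation: [[-0.934, 0.357, -0.001], [0.357, 0.934, -0.001], [0.001, -0.001, -1.0]]
force: [-5.1, -2.5, 0.1]
grip_width: 0.0006
finger_force: 1.7
```

```bash
python3 - <<'E'
from h import *
s=r.state();print(s['clock'],s['tcp_pos'],Jf(s['tcp_pos']),s['force'])
a=r.snapshot("scene")[100:310,130:410]
cv2.imwrite('pics/d.png',cv2.resize(a,(800,600)))
E
```

```text
6.4 [0.57092183 0.17057916 0.08302602] [-0.04392471  0.11004884  0.08302602] [-5.08098038 -2.50670249  0.10697489]
```

View pics/d.png

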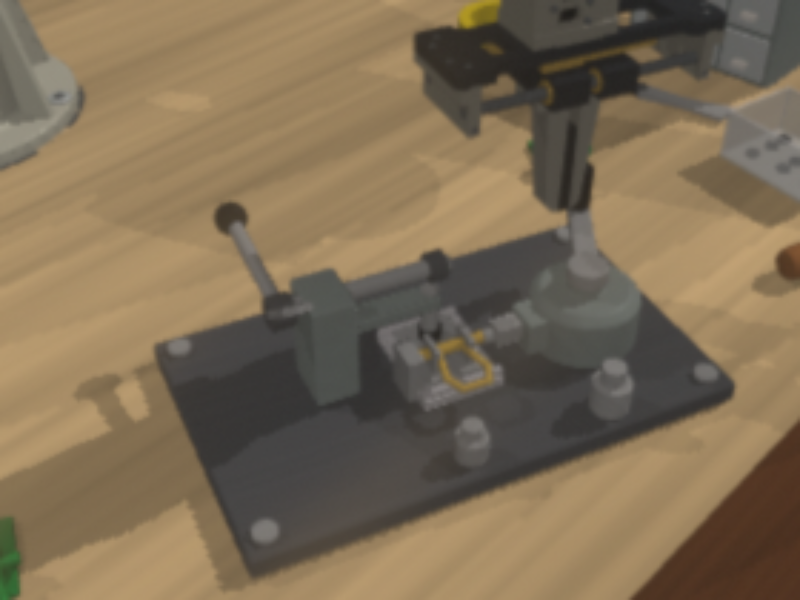

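The finger's side is pressing on the post at about (590,185), and the arm has turned to roughly 0.45 rad. I'll keep pushing slowly along the tangent.

In the tool's units: 0.013 m / 0.4 = 0.0325, 0.012 m / 0.4 = 0.03.

>>> step_arm(
  moves=[
    {"gripper": 0, "delta_pos": [0.005, 0.0035, 0], "roll": 0},
    {"gripper": 0, "delta_pos": [0.01, 0.007, 0], "roll": 0},
    {"gripper": 0, "delta_pos": [0.015, 0.0105, 0], "roll": 0},
    {"gripper": 0, "delta_pos": [0.02, 0.014, 0], "roll": 0},
    {"gripper": 0, "delta_pos": [0.025, 0.0175, 0], "roll": 0},
    {"gripper": 0, "delta_pos": [0.03, 0.02, 0], "roll": 0},
    {"gripper": 0, "delta_pos": [0.0325, 0.0225, 0], "roll": 0},
    {"gripper": 0, "delta_pos": [0.0325, 0.0225, 0], "roll": 0},
  ],
)

```text
clock: 7.45
tcp_pos: [0.5844, 0.1795, 0.0826]
orientation: [[-0.934, 0.358, 0.0], [0.358, 0.934, 0.0], [-0.0, 0.0, -1.0]]
force: [-0.7, -0.5, 0.6]
grip_width: 0.0004
finger_force: 0.0
```

```bash
python3 - <<'E'
from h import *
s=r.state();print(s['clock'],s['tcp_pos'],Jf(s['tcp_pos']),s['force'])
a=r.snapshot("scene")[100:310,130:410]
cv2.imwrite('pics/e.png',cv2.resize(a,(800,600)))
E
```

```text
7.45 [0.58440787 0.17953448 0.08255748] [-0.03453158  0.12323369  0.08255748] [-0.67343252 -0.48099733  0.61467104]
```

View pics/e.png

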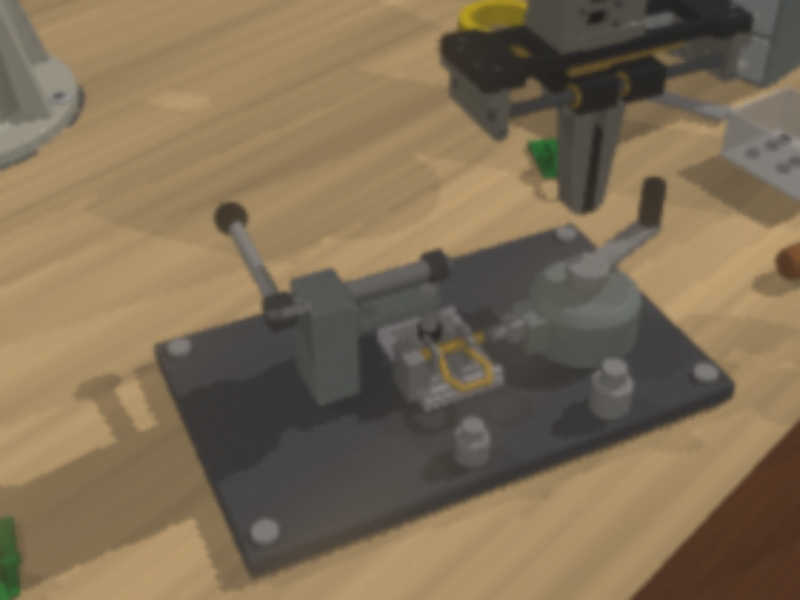

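The crank clicked over: its post stands at (652,200) and the force is gone. I'll lift and travel above the tab.

>>> step_arm(
  moves=[
    {"gripper": 0, "delta_pos": [-0.005, -0.01, 0.075], "roll": 0},
    {"gripper": 0, "delta_pos": [-0.01, -0.025, 0.175], "roll": 0},
    {"gripper": 0, "delta_pos": [-0.0175, -0.1, 0.2125], "roll": 0},
    {"gripper": 0, "delta_pos": [-0.03, -0.225, 0.2125], "roll": 0},
    {"gripper": 0, "delta_pos": [-0.0425, -0.35, 0.2125], "roll": 0},
    {"gripper": 0, "delta_pos": [-0.055, -0.475, 0.2125], "roll": 0},
    {"gripper": 0, "delta_pos": [-0.0625, -0.5625, 0.2], "roll": 0},
    {"gripper": 0, "delta_pos": [-0.0675, -0.5825, 0.175], "roll": 0},
  ],
)

```text
clock: 8.5
tcp_pos: [0.5574, -0.0553, 0.1527]
orientation: [[-0.933, 0.36, 0.001], [0.36, 0.933, -0.0], [-0.001, 0.0, -1.0]]
force: [0.2, 0.0, -0.4]
grip_width: 0.0006
finger_force: 0.0
```

In the tool's units: -0.055 m / 0.4 = -0.1375, -0.054 m / 0.4 = -0.135.

>>> step_arm(
  moves=[
    {"gripper": 0, "delta_pos": [0, 0, -0.0375], "roll": 0},
    {"gripper": 0, "delta_pos": [0, 0, -0.075], "roll": 0},
    {"gripper": 0, "delta_pos": [0, 0, -0.0925], "roll": 0},
    {"gripper": 0, "delta_pos": [0, 0, -0.105], "roll": 0},
    {"gripper": 0, "delta_pos": [0, 0, -0.1175], "roll": 0},
    {"gripper": 0, "delta_pos": [0, 0, -0.1275], "roll": 0},
    {"gripper": 0, "delta_pos": [0, 0, -0.135], "roll": 0},
    {"gripper": 0, "delta_pos": [0, 0, -0.1375], "roll": 0},
  ],
)

```text
clock: 9.5
tcp_pos: [0.5567, -0.0531, 0.097]
orientation: [[-0.934, 0.357, -0.002], [0.357, 0.934, 0.0], [0.002, -0.0, -1.0]]
force: [-0.7, 0.0, -0.5]
grip_width: 0.0
finger_force: 0.0
```

```bash
python3 - <<'E'
from h import *
s=r.state();print(s['clock'],s['tcp_pos'],Jf(s['tcp_pos']),s['force'])
a=r.snapshot("scene")[100:310,130:410]
cv2.imwrite('pics/f.png',cv2.resize(a,(800,600)))
E
```

```text
9.5 [ 0.5566701  -0.05308308  0.09698167] [ 0.02272689 -0.10392657  0.09698167] [-0.66223578  0.00963999 -0.51226281]
```

View pics/f.png

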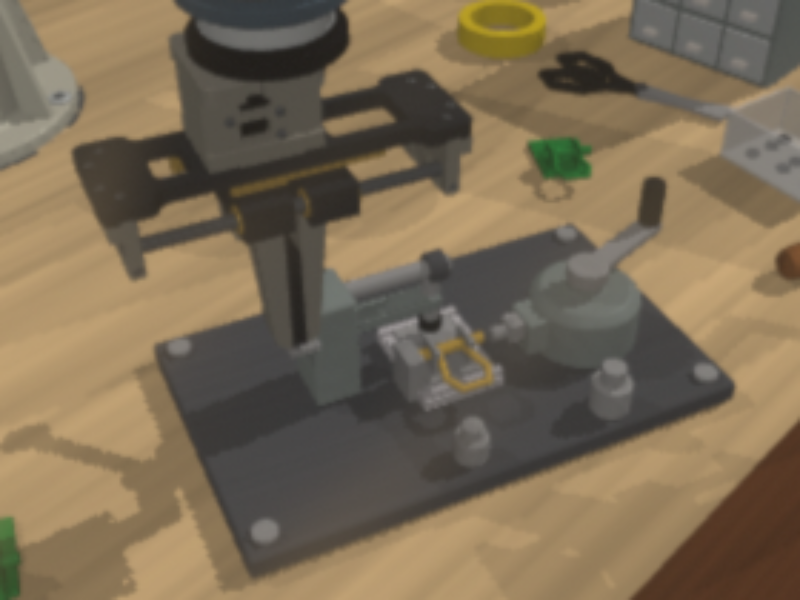

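The foot at (430,320) looks raised and no force is left, so the clamp has probably sprung open. I'll retract straight up and check the ball.

In the tool's units: 0.13 m / 0.4 = 0.325, -0.12 m / 0.4 = -0.3.

>>> step_arm(
  moves=[
    {"gripper": 0, "delta_pos": [0, 0, 0.05], "roll": 0},
    {"gripper": 0, "delta_pos": [0, 0, 0.125], "roll": 0},
    {"gripper": 0, "delta_pos": [0, 0, 0.225], "roll": 0},
    {"gripper": 0, "delta_pos": [0, -0.05, 0.3], "roll": 0},
    {"gripper": 0, "delta_pos": [0, -0.15, 0.325], "roll": 0},
    {"gripper": 0, "delta_pos": [0, -0.25, 0.325], "roll": 0},
    {"gripper": 0, "delta_pos": [0, -0.3, 0.325], "roll": 0},
    {"gripper": 0, "delta_pos": [0, -0.3, 0.325], "roll": 0},
  ],
)

```text
clock: 10.55
tcp_pos: [0.557, -0.174, 0.2271]
orientation: [[-0.933, 0.359, -0.001], [0.359, 0.933, 0.001], [0.001, 0.0, -1.0]]
force: [-0.3, 0.5, -0.6]
grip_width: 0.0004
finger_force: 0.0
```

```bash
python3 - <<'E'
from h import *
s=r.state();print(s['clock'],s['tcp_pos'],s['force'])
a=r.snapshot("scene")[100:310,130:410];b=r.snapshot("top")[150:310,160:373]
cv2.imwrite('pics/g.png',np.hstack([cv2.resize(a,(400,300)),cv2.resize(b,(400,300))]))
E
```

```text
10.55 [ 0.55699706 -0.17400169  0.22707816] [-0.33646897  0.53801888 -0.5851063 ]
```

View pics/g.png

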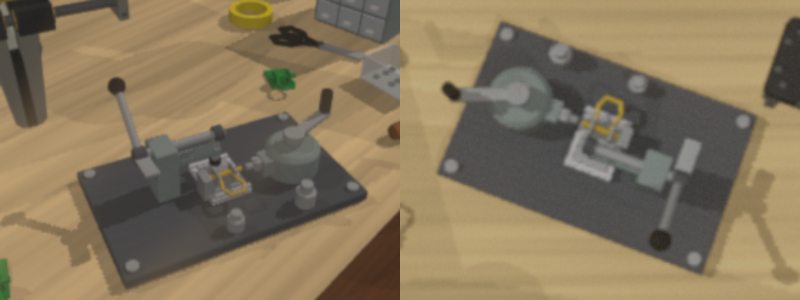

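The ball is back at (117,86), which is the open position. The crank is one click on, and the bracket and dies haven't moved. Handing in.

```bash
python3 -c "
from cell import r
print(r.job_done())"
```

```text
the job is handed in; nothing more can be done
None
```

I locked the clamp, pushed the crank over one click and sprang the clamp open again, and the last pictures show the bracket still in its nest and both dies in place; the job was handed in at about 10.6 s, with no verdict returned.

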